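# Open the blue push-to-open bench locker

### The job

Open the small bench locker with the blue door so that the rotor parts in it can be reached: it has no handle, so push the door in near its free edge until its catch lets go and it springs ajar, then swing the door wide open, about square to the locker's front, and leave it there. Keep the locker with the yellow door shut.

Things in the scene. Friction and masses are not known exactly. Their poses are not given: they have to be found in the camera images.
- blue_door (a joint): Blue door's angle, rad: 0 shut on its catch; -0.045 pushed in to its hard stop (5 mm at the push mark); about 0.49 sprung ajar; 1.7 wide open at its stop. A push of 3 to 5 mm at the mark (about 4 N, steep rise at the stop) frees the catch for good; once it is withdrawn a spring drives the door ajar in 0.6 s, its free edge some 70 mm off the locker. It then swings freely and stays where left.
- blue_door_push (a point): Point to push: white 22 mm round mark on the blue door's front face, 118 mm from the hinge, 27 mm from the free (right) edge, 32 mm below the top. Door: flat, no handle, 145 wide, 104 high, 12 thick, top 107 above the table. Locker: grey box 100 deep, 150 wide, 110 high, fixed, front rim 7 mm behind the shut door. Axes turn with the door: x through it (inward), y towards the hinge, z up.
- blue_door_hinge (a point): Point on the upright hinge axis of the blue door, at its left edge seen from the robot, mid-thickness (6 mm behind the front face), as high as the push mark (75 mm above the table). The free edge swings out towards the robot, then to the left: clockwise seen from above. Axes as for the push mark.
- yellow_door (a joint): Angle of the other locker's yellow door, rad, 0 shut. That locker is alike but for colour and contents and may stand left or right of the blue one. It is to stay shut.

How it is judged:
On the way:
1. the blue door has been freed from its catch and stands ajar (value of joint blue_door above 0.3 rad), for 0.1 s.
At the end, for the whole second after the job is handed in: The blue door stands still, swung open by at least 1.2 rad (69 degrees); the yellow door is shut (under 0.1 rad) (value of joint blue_door above 1.2 rad and velocity of joint blue_door between -0.05 and 0.05 rad/s and value of joint yellow_door below 0.1 rad); the robot touches nothing.
It fails at once if the yellow door comes open (more than 0.1 rad) (value of joint yellow_door above 0.1 rad).
It also fails if it takes over 42 s, if anything falls off the work surface, if the arm or the gripper's body presses on something with over 40 N, if the wrist force passes 120 N, or if a joint passes its speed limit or range.

### The arm

A 6-joint arm with a two-finger parallel gripper is mounted at the origin on a cart in front of the work surface, level with it; the furniture and walls round the work are solid. World frame = base frame: x ahead of the robot, y to its left, z up, the work surface at z = 0. Lengths are in m, angles in rad, forces in N, time in s.
With the tool pointing down it reaches from about 0.25 to 0.775 m from the base axis. Payload 4 kg.
Tool frame: the origin (TCP) lies on the centre line of the jaws, within the pads' length; the fingertips stand 19 mm ahead of it and the grasp point (between the pads) is the TCP; x points along the fingers, z is the direction in which the jaws open and shut, and the axes are right-handed (so a half turn about x gives the same grasp; the last joint's range is limited). The gripper opens to 94 mm and grips with 3 to 60 N. Pads are 16 mm wide; open, the fingers measure 119 mm over their backs; the gripper's body (75 mm by 177 mm) begins 78 mm behind the grasp point.
Start: joints at [-1.205, 0.087, 1.371, -0, 1.684, -0.103], TCP at [0.249, -0.491, 0.188] pointing down, gripper open.
Joint ranges: [-3.1, 3.1], [-0.76, 2.03], [0.27, 2.55], [-1.08, 4.22], [0.17, 2.65], [-2.57, 2.57]. Speed limits (rad/s): [2.79, 2.79, 3.14, 3.14, 3.14, 3.14].

### API

Orientations are given as [roll, pitch, yaw] about the fixed x, y, z axes, in that order (R = Rz(yaw) Ry(pitch) Rx(roll)).
In Python, from bench import robot, snapshot, camera_params gives the robot as it stands.
- The arm moves only by the tool step_arm, never from a script. Its argument "motion" is text: rows parted by semicolons, each of 7 numbers parted by spaces: the opening in per cent of the stroke, from 0 (shut) to 100 (fully open), then the shift along the tool's x, y, z in cm, then the turn, a rotation vector about the tool's x, y, z in rad. A call has 1 to 20 rows; each row shifts and turns the commanded pose from where the row before left it, along the tool's axes as they then stand; what a row does not reach is not made up. A row lasts 1/12 s, in which the tool goes at most 41.7 mm and 7.16 degrees, less where a joint would pass 70% of its speed; a pose out of reach is approached as far as the arm can. A call with a gripper value outside its range is refused whole. The fingers move at their own pace and stop on an object; the grip force is fixed at half the most. Time passes only in rows, so rows that do not move let the fingers close. It gives the time, the measured TCP pose, the force and the opening at its end, in the units of the state.
- robot.get_obs(): the state, without advancing time (a new reading comes with each control period).
- snapshot(name): name is "scene" or "side" or "wrist"; returns the picture (480x640x3 uint8, red, green, blue); there is no depth.
- camera_params(name): a dict with "fx", "fy", "cx", "cy" (pixels), "R" (3x3) and "t" (3): a world point X has camera coordinates R X + t. Camera axes: x right, y down, z forward; pixel columns grow to the right and rows downward; lengths in m; the calibration is good to about 2 mm. A picture is of the moment at which its call begins: read the wrist's pose just before it. camera_params takes no time and is no camera call; for the wrist camera it gives the pose at the moment of the call.
- robot.close_job(): hands the job in, once; it reports no verdict.
The state is a dict: "time": time; "joint_positions": joint angles; "qvel": joint speeds; "joint_torque": joint torques, N m; "tool_pos": TCP position; "ee_rot": TCP orientation; "wrist_force": force on the tool from outside, world axes, zero at the start; "wrist_torque": the same for the moment, N m; "width": finger opening in m.
Only numpy, scipy, OpenCV 4.12 (cv2) and the standard library are available. Lean on these libraries where they do the work, as an engineer would, in place of code of your own. Each camera call takes 0.05 s, during which the arm holds its last target.

## Working session

There is one attempt and no reset: what is moved stays moved. The work goes in short steps, Python scripts to look and compute and a tool call to move; the robot and the scene stay as the last step left them, time stands still between calls to the robot, and variables do not carry over. Pictures are saved under pics/ and viewed, and the job is handed in when it is done.

Besides the shell and the picture viewer there is one more tool, called after "Request:" as name(argument=value, ...) on one line, values as JSON. step_arm: Moves the arm, as the interface text tells. Its arguments: {"type":"object","properties":{"motion":{"type":"string"}},"required":["motion"]}

```bash
mkdir -p pics; ls; python3 - <<'E'
from bench import robot, snapshot, camera_params
import cv2
for n in ("scene","side"):
    cv2.imwrite(f"pics/{n}0.png",snapshot(n)[:,:,::-1])
    p=camera_params(n);print(n,p)
o=robot.get_obs();print(o)
E
```

```text
pics
scene {'fx': 478.4996851260825, 'fy': 478.4996851260825, 'cx': 321.73670256146227, 'cy': 238.74796004915098, 'R': array([[ 0.94182129, -0.33606791, -0.00556928],
       [-0.26250291, -0.72510699, -0.63664124],
       [ 0.20991636,  0.60106423, -0.77114001]]), 't': array([-0.43847016,  0.35206964,  0.66671627])}
side {'fx': 439.41173291304693, 'fy': 439.41173291304693, 'cx': 316.9701845760594, 'cy': 238.28472678215329, 'R': array([[ 0.95187585, -0.30614107,  0.01449164],
       [-0.24262242, -0.78158267, -0.57468504],
       [ 0.18726111,  0.54351281, -0.81824636]]), 't': array([-0.44974829,  0.33221054,  0.71008954])}
{'time': 0.1, 'joint_positions': array([-1.20507649e+00,  8.78985690e-02,  1.37211029e+00,  3.83828058e-05,
        1.68359729e+00, -1.03105434e-01]), 'qvel': array([-0.00069397, -0.0009539 , -0.00253225,  0.001063  , -0.00056004,
        0.00018143]), 'joint_torque': array([ 2.67229654e-03, -3.41254842e+01, -3.03300083e+01,  7.20505952e-02,
        3.04658781e-02, -9.63983666e-05]), 'tool_pos': array([ 0.2483255 , -0.49015164,  0.18640808]), 'ee_rot': array([3.01954357, 1.56878247, 1.91757679]), 'wrist_force': array([-0.52517756, -0.52047125,  0.32369816]), 'wrist_torque': array([-0.00958405,  0.03619285, -0.04061533]), 'width': 0.09383100776945402}
```

View pics/scene0.png

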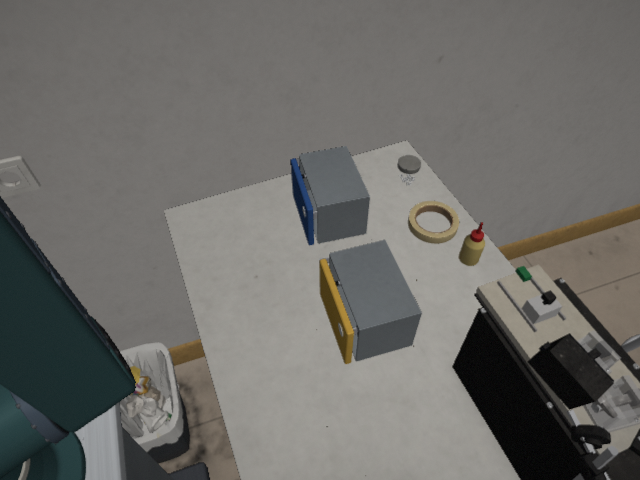

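View pics/side0.png

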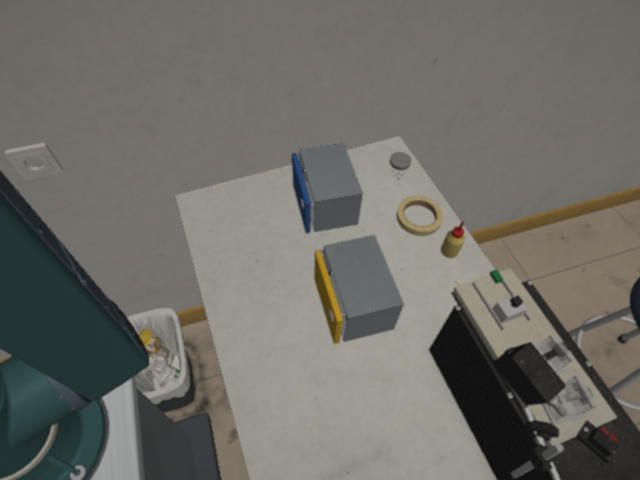

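The scene view shows the blue door at about (303,202), on the left and farther off. The yellow one is at (337,312). I'll enlarge both.

```bash
python3 - <<'E'
import cv2
for n,(u,v) in (("scene",(275,140)),("side",(275,135))):
    im=cv2.imread(f"pics/{n}0.png")[v:v+112,u:u+100]
    cv2.imwrite(f"pics/{n}0c.png",cv2.resize(im,None,fx=5,fy=5,interpolation=cv2.INTER_CUBIC))
E
```

```text
(no output)
```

View pics/scene0c.png

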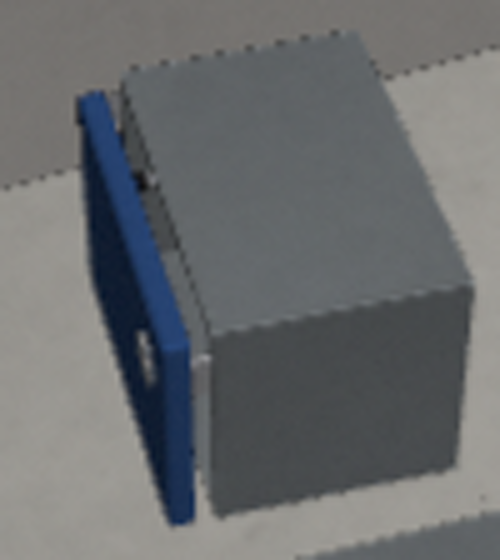

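View pics/side0c.png

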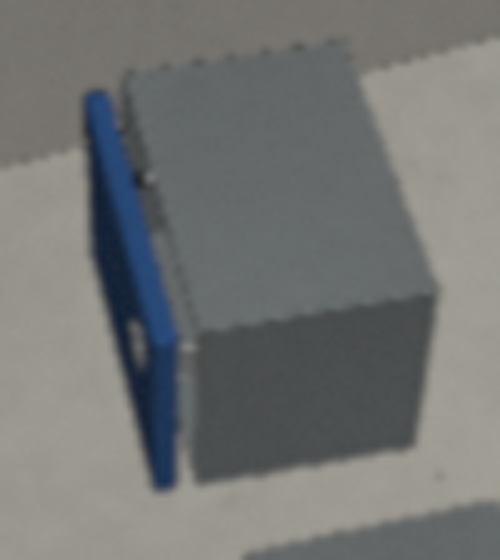

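```bash
cat > fit.py <<'E'
from bench import camera_params
import numpy as np
from scipy.optimize import least_squares
C={n:camera_params(n) for n in("scene","side")}
def proj(n,X):
    c=C[n];p=c["R"]@X+c["t"];return np.array([c["fx"]*p[0]/p[2]+c["cx"],c["fy"]*p[1]/p[2]+c["cy"]])
D=dict(tfl=(0,.118,.107),tfr=(0,-.027,.107),tbr=(.012,-.027,.107),bfr=(0,-.027,.003),m=(0,0,.075),
 Lfr=(.019,-.0295,.11),Lbr=(.119,-.0295,.11),Lbl=(.119,.1205,.11),Lfl=(.019,.1205,.11),Lb=(.019,-.0295,0))
M={"scene":dict(tfl=(290.6,160),tfr=(307.6,210),tbr=(312.8,209.2),bfr=(309,244.6),m=(304.2,211.4),Lfr=(317.2,206.4),Lbr=(369.4,198),Lbl=(346,146.6),Lfl=(299.4,154.4),Lb=(319,243.2)),
"side":dict(tfl=(292,154.4),tfr=(305.6,203),tbr=(310.6,201.8),bfr=(306,232.6),m=(302.2,203.4),Lfr=(313.4,201.4),Lbr=(362.4,193.4),Lbl=(344,143.4),Lfl=(300.4,149.4),Lb=(314.4,231.4))}
def W(p,k):
    x,y,z=D[k]; 
    if k[0]=='L': y+=p[3]
    c,s=np.cos(p[2]),np.sin(p[2]);return np.array([p[0]+c*x-s*y,p[1]+s*x+c*y,z])
def run(ns):
    f=lambda p:np.concatenate([proj(n,W(p,k))-M[n][k] for n in ns for k in M[n]])
    r=least_squares(f,[.6,0,0,0],loss="soft_l1");return r.x,f(r.x)
for ns in(("scene",),("side",),("scene","side")):
    x,f=run(ns);print(ns,x.round(4),np.sqrt((f**2).mean()))
print(f.reshape(-1,2).round(1).tolist())
c,s=np.cos(x[2]),np.sin(x[2]);print("hinge",x[0]+c*.006-s*.118,x[1]+s*.006+c*.118)
E
python3 fit.py
```

```text
('scene',) [ 0.5367  0.2958 -0.0914  0.0025] 0.9823304395811155
('side',) [ 0.5352  0.2969 -0.0968  0.0014] 0.8664773080322385
('scene', 'side') [ 0.536   0.2963 -0.0936  0.0018] 0.9661635337468124
[[-0.6, -1.9], [-1.0, 0.1], [0.3, -0.4], [-0.8, 1.7], [-0.4, 0.1], [-0.3, 0.8], [0.7, -0.8], [1.1, -0.9], [-0.6, -0.4], [-1.3, 2.4], [-0.1, -1.9], [-0.2, 0.2], [0.7, 0.5], [-0.3, 1.3], [0.7, -0.1], [1.5, -0.4], [1.1, -0.2], [0.8, -0.9], [-0.3, -0.5], [-0.1, 2.1]]
hinge 0.5529832708726433 0.41325182213307643
```

```bash
cat > h.py <<'E'
from bench import robot
import numpy as np
from scipy.spatial.transform import Rotation as Ro
np.set_printoptions(suppress=True,precision=4)
m=np.array([.536,.2963]);a=-.0936
def st():
    o=robot.get_obs();R=Ro.from_euler("xyz",o["ee_rot"]).as_matrix();return o,R
def to(target):
    o,R=st();d=R.T@(np.array(target)-o["tool_pos"])*100
    print("t",o["time"],"pos",o["tool_pos"],"F",o["wrist_force"],"shift cm",d)
E
python3 - <<'E'
from h import *
o,R=st();print(R)
n=np.array([np.cos(a),np.sin(a),0])
# target R: x down, y = +n or -n (or z)
for lab,T in (("y=n",np.c_[[0,0,-1],n,np.cross([0,0,-1],n)]),("y=-n",np.c_[[0,0,-1],-n,np.cross([0,0,-1],-n)]),("z=n",np.c_[[0,0,-1],np.cross(n,[0,0,-1]),n]),("z=-n",np.c_[[0,0,-1],np.cross(-n,[0,0,-1]),-n])):
    print(lab,Ro.from_matrix(R.T@T).as_rotvec())
p=[*(m-n[:2]*.05),.19]; print(p); to(p)
E
```

```text
[[-0.0007  0.8921  0.4518]
 [ 0.0019  0.4518 -0.8921]
 [-1.      0.0002 -0.002 ]]
y=n [ 0.5624 -0.002   0.0003]
y=-n [-2.5792 -0.0004 -0.0027]
z=n [-1.0084 -0.0017 -0.0012]
z=-n [ 2.1332 -0.0014  0.002 ]
[np.float64(0.48621886414164817), np.float64(0.30097316944399805), 0.19]
t 0.1 pos [ 0.2483 -0.4902  0.1864] F [-0.5252 -0.5205  0.3237] shift cm [ -0.2256  56.9689 -59.8276]
```

```bash
sed -n 1,12p fit.py >/dev/null; python3 - <<'E'
from bench import camera_params
import numpy as np
c=camera_params("scene")
def ray(u,v,z):
    C=-c["R"].T@c["t"];d=c["R"].T@np.array([(u-c["cx"])/c["fx"],(v-c["cy"])/c["fy"],1]);return C+d*(z-C[2])/d[2]
for uv in((320,262),(347,335),(386,242),(420,318),):print(uv,ray(*uv,.107).round(3))
E
```

```text
(320, 262) [0.517 0.152 0.107]
(347, 335) [0.51  0.013 0.107]
(386, 242) [0.637 0.154 0.107]
(420, 318) [0.623 0.002 0.107]
```

Request:
step_arm(motion="0 0 0 0 0.1125 0 0;0 0 0 0 0.1125 0 0;0 0 0 0 0.1125 0 0;0 0 0 0 0.1125 0 0;0 0 0 0 0.1125 0 0;0 0 0.8 -4 0 0 0;0 0 0.8 -4 0 0 0;0 0 0.8 -4 0 0 0;0 0 0.8 -4 0 0 0;0 0 0.8 -4 0 0 0;0 0 0.8 -4 0 0 0;0 0 0.8 -4 0 0 0;0 0 0.8 -4 0 0 0;0 0 0.8 -4 0 0 0;0 0 0.8 -4 0 0 0;0 0 0.8 -4 0 0 0;0 0 0.8 -4 0 0 0;0 0 0.8 -4 0 0 0;0 0 0.8 -4 0 0 0")

```text
time: 1.68
tool_pos: [0.4122, 0.0585, 0.1873]
ee_rot: [0.527, 1.571, -1.137]
wrist_force: [0.7, -1.3, 0.1]
width: 0.0004
```

```bash
python3 - <<'E'
from h import *
to([.486,.301,.19]);print(st()[1],st()[0]["width"],st()[0]["joint_positions"])
E
```

```text
t 1.6833 pos [0.4122 0.0585 0.1873] F [ 0.6602 -1.2588  0.12  ] shift cm [ -0.2802   5.0877 -24.8319]
[[ 0.0001  0.9956 -0.0933]
 [-0.0003 -0.0933 -0.9956]
 [-1.      0.0001  0.0003]] 0.0004250444144913655 [ 0.0049 -0.2159  1.6572 -0.0003  1.7002  1.6691]
```

Request:
step_arm(motion="0 0 0.8 -4 0 0 0;0 0 0.8 -4 0 0 0;0 0 0.8 -4 0 0 0;0 0 0.8 -4 0 0 0;0 0 0.8 -4 0 0 0;0 0 0.8 -4 0 0 0;0 2 0 -0.8 0 0 0;0 3 0 0 0 0 0;0 3 0 0 0 0 0;0 3 0 0 0 0 0;0 0 0 0 0 0 0;0 0 0 0 0 0 0")

```text
time: 2.68
tool_pos: [0.4817, 0.298, 0.0752]
ee_rot: [-1.009, 1.565, -2.674]
wrist_force: [0.3, -0.2, 0.4]
width: 0.0004
```

```bash
python3 - <<'E'
from h import *
from bench import snapshot
import cv2
to([*m,.075])
for n in("scene","side"):
    im=snapshot(n)[:,:,::-1]; im=im[110:260,200:400]
    cv2.imwrite(f"pics/{n}1c.png",cv2.resize(im,None,fx=4,fy=4,interpolation=cv2.INTER_CUBIC))
E
```

```text
t 2.6833 pos [0.4817 0.298  0.0752] F [ 0.3151 -0.2458  0.4301] shift cm [-0.0047  5.4216 -0.3389]
```

View pics/scene1c.png

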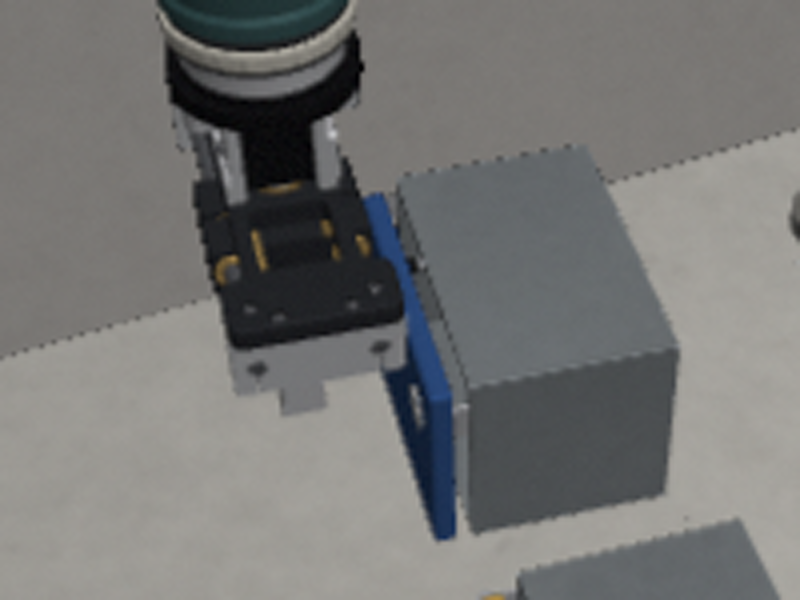

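The fingers are shut, in front of the door, with the tip at about crop pixel (303,408). The mark is at (417,405) and the gripper body is well above the locker. I'll approach it now.

Request:
step_arm(motion="0 0 1.5 0 0 0 0;0 0 1.5 0 0 0 0;0 0 0.8 0 0 0 0;0 0 0.2 0 0 0 0;0 0 0 0 0 0 0;0 0 0.1 0 0 0 0;0 0 0.1 0 0 0 0;0 0 0 0 0 0 0")

```text
time: 3.45
tool_pos: [0.5249, 0.2949, 0.0776]
ee_rot: [1.025, 1.571, -0.639]
wrist_force: [-0.5, -0.1, -0.1]
width: 0.0003
```

Request:
step_arm(motion="0 0 0.1 0 0 0 0;0 0 0.1 0 0 0 0;0 0 0.1 0 0 0 0;0 0 0 0 0 0 0")

```text
time: 3.78
tool_pos: [0.5272, 0.2947, 0.0774]
ee_rot: [-1.384, 1.569, -3.048]
wrist_force: [-3.6, 0.3, 2.4]
width: 0.0004
```

Request:
step_arm(motion="0 0 0.1 0 0 0 0;0 0 0.1 0 0 0 0;0 0 0.1 0 0 0 0;0 0 0 0 0 0 0")

```text
time: 4.12
tool_pos: [0.5311, 0.2943, 0.0774]
ee_rot: [-1.049, 1.57, -2.714]
wrist_force: [-4.3, -0.1, 2.8]
width: 0.0009
```

Request:
step_arm(motion="0 0 0.1 0 0 0 0;0 0 0 0 0 0 0")

```text
time: 4.28
tool_pos: [0.5312, 0.2942, 0.0774]
ee_rot: [-1.393, 1.568, -3.057]
wrist_force: [-6.8, -0.7, 3.4]
width: 0.0006
```

The force rises steeply, so the door is at its stop. I'll withdraw and let it spring.

Request:
step_arm(motion="0 0 -2 0 0 0 0;0 0 -4 0 0 0 0;0 0 -4 0 0 0 0;0 -3 -2 0 0 0 0;0 -4 0 0 0 0 0;0 -2 0 0 0 0 0;0 0 0 0 0 0 0;0 0 0 0 0 0 0;0 0 0 0 0 0 0;0 0 0 0 0 0 0;0 0 0 0 0 0 0")

```text
time: 5.2
tool_pos: [0.4123, 0.3048, 0.1653]
ee_rot: [-0.85, 1.567, -2.515]
wrist_force: [0.0, -0.3, -0.2]
width: 0.0001
```

```bash
python3 - <<'E'
from h import *
from bench import snapshot
import cv2
to([*m,.075])
for n in("scene",):
    im=snapshot(n)[:,:,::-1]; im=im[110:260,200:400]
    cv2.imwrite(f"pics/{n}2c.png",cv2.resize(im,None,fx=4,fy=4,interpolation=cv2.INTER_CUBIC))
E
```

```text
t 5.2 pos [0.4123 0.3048 0.1653] F [ 0.0443 -0.2926 -0.1822] shift cm [ 8.9994 12.4142 -0.3331]
```

View pics/scene2c.png

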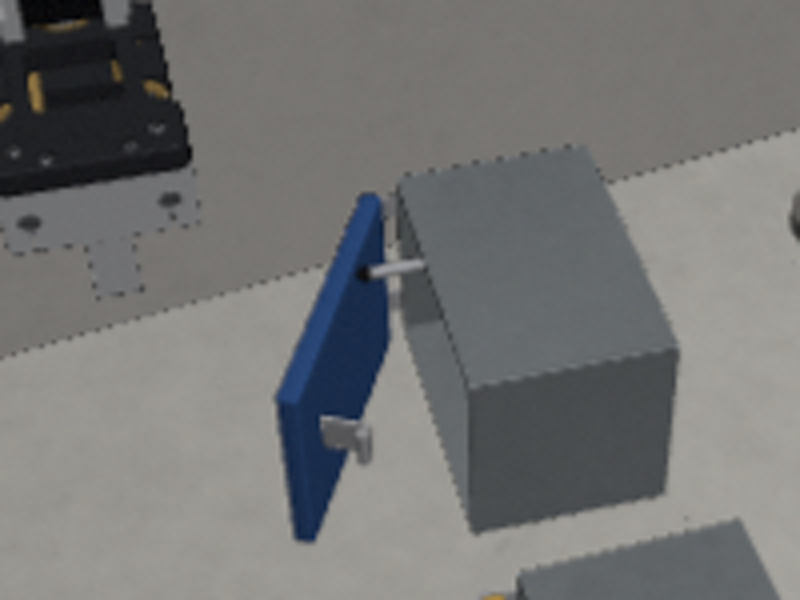

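```bash
cat >> h.py <<'E'
from bench import camera_params
def ray(u,v,z,c=None):
    c=c or camera_params("scene")
    C=-c["R"].T@c["t"];d=c["R"].T@np.array([(u-c["cx"])/c["fx"],(v-c["cy"])/c["fy"],1]);return C+d*(z-C[2])/d[2]
H=np.array([.553,.4133])
def door(th,r,off,z):  # off>0: behind (inner side) from mid-plane
    b=a-th; d=np.array([np.sin(b),-np.cos(b)]); n=np.array([np.cos(b),np.sin(b)])
    return np.array([*(H+d*r+n*off),z])
E
python3 - <<'E'
from h import *
for u,v in((278,400),(302,402)):
    p=ray(200+u/4,110+v/4,.107);v_=p[:2]-H;print(p,np.hypot(*v_),np.arctan2(-v_[0],-v_[1])+a)
# hook px -> assume on back face z .08
for z in(.06,.07,.08,.09):
    p=ray(200+330/4,110+430/4,z);print(z,p,np.hypot(*(p[:2]-H)))
c=camera_params("scene")
for r,off in((.13,.006),(.1,.006),(.085,.006),(.145,.006)):
    p=c["R"]@door(.49,r,off,.107)+c["t"];print(r,(c["fx"]*p[0]/p[2]+c["cx"]-200)*4,(c["fy"]*p[1]/p[2]+c["cy"]-110)*4)
E
```

```text
[0.4709 0.2923 0.107 ] 0.14623739105294276 0.5021831593316006
[0.4807 0.2874 0.107 ] 0.14516376107946552 0.4275367877072108
0.06 [0.4968 0.3087 0.06  ] 0.11868675541556162
0.07 [0.4949 0.2998 0.07  ] 0.12747234436735727
0.08 [0.4929 0.2909 0.08  ] 0.1363006469198313
0.09 [0.491 0.282 0.09 ] 0.14516387025646732
0.13 305.33168374698175 377.4249351202111
0.1 324.58510699756835 331.71343455921374
0.085 333.9131567402178 309.5667676785001
0.145 295.3934227765219 401.02036622946423
```

```bash
python3 - <<'E'
from h import *
o,R=st()
P=[o["tool_pos"],door(.47,.09,.030,o["tool_pos"][2]),door(.47,.09,.030,.083)]
P+= [door(t,.09,.018,.083) for t in (.47,.67,.87,1.07,1.27,1.42)]
for p,q in zip(P,P[1:]): print(q,(R.T@(q-p))*100)
E
```

```text
[0.5303 0.3212 0.1656] [-0.0325 11.588  -2.7275]
[0.5303 0.3212 0.083 ] [ 8.2577  0.0193 -0.0164]
[0.5201 0.3276 0.083 ] [ 0.0014 -1.0702 -0.5429]
[0.5038 0.3358 0.083 ] [ 0.0027 -1.7072 -0.6663]
[0.4894 0.3472 0.083 ] [ 0.0016 -1.5408 -0.9922]
[0.4775 0.3611 0.083 ] [ 0.0005 -1.313  -1.2785]
[0.4686 0.3772 0.083 ] [-0.0006 -1.0328 -1.5138]
[0.4642 0.3902 0.083 ] [-0.0012 -0.5655 -1.2538]
```

Request:
step_arm(motion="0 0 3 -0.7 0 0 0;0 0 3 -0.7 0 0 0;0 0 3 -0.7 0 0 0;0 0 2.6 -0.6 0 0 0;0 0 0 0 0 0 0;0 0 0 0 0 0 0")

```text
time: 5.75
tool_pos: [0.5312, 0.321, 0.1651]
ee_rot: [-1.019, 1.567, -2.685]
wrist_force: [-0.7, -0.6, 0.0]
width: 0.0004
```

```bash
python3 - <<'E'
from h import *
from bench import snapshot
import cv2
to(door(.47,.09,.030,.083))
for n in("scene",):
    im=snapshot(n)[:,:,::-1]; im=im[110:260,200:400]
    cv2.imwrite(f"pics/{n}3c.png",cv2.resize(im,None,fx=4,fy=4,interpolation=cv2.INTER_CUBIC))
E
```

```text
t 5.75 pos [0.5312 0.321  0.1651] F [-0.7395 -0.6298  0.029 ] shift cm [ 8.2093 -0.0629 -0.0319]
```

View pics/scene3c.png

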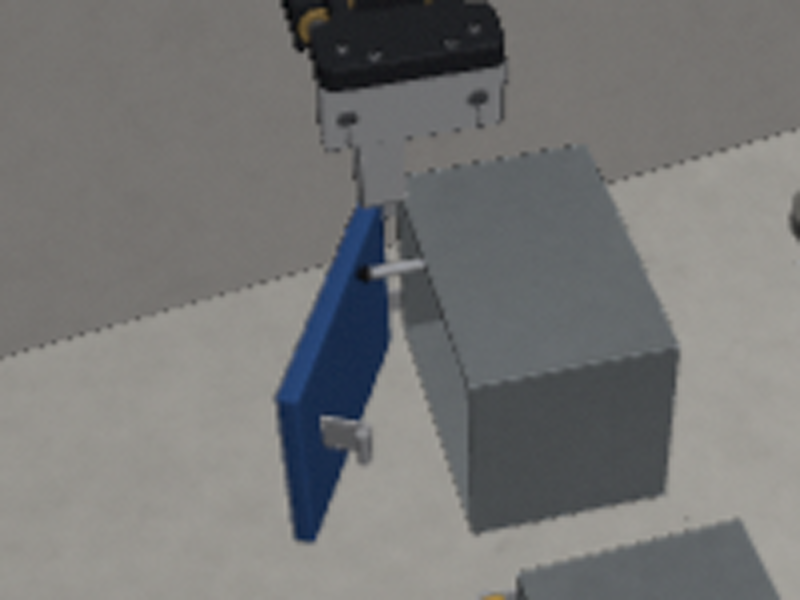

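```bash
python3 - <<'E'
from h import *
c=camera_params("scene")
for z in (.146,.107,.064):
    p=c["R"]@np.array([.5312,.321,z])+c["t"];print(z,(c["fx"]*p[0]/p[2]+c["cx"]-200)*4,(c["fy"]*p[1]/p[2]+c["cy"]-110)*4)
E
```

```text
0.146 382.4710314199965 262.90478859642246
0.107 386.4745910846216 324.9132929182067
0.064 390.5859731040132 388.5917868271588
```

```bash
python3 - <<'E'
from h import *
from bench import snapshot
import cv2
c=camera_params("scene")
for q in ([.4817,.298,.0752],[.4123,.3048,.1653],[.5312,.321,.1651]):
  for dz in (0,-.019):
    p=c["R"]@(np.array(q)+[0,0,dz])+c["t"];print(q,dz,(c["fx"]*p[0]/p[2]+c["cx"]-200)*4,(c["fy"]*p[1]/p[2]+c["cy"]-110)*4)
im=snapshot("scene")[:,:,::-1][110:190,260:340]
cv2.imwrite("pics/z.png",cv2.resize(im,None,fx=7,fy=7,interpolation=cv2.INTER_CUBIC))
p=camera_params("wrist");print(p["t"],-p["R"].T@p["t"],p["R"])
cv2.imwrite("pics/w.png",snapshot("wrist")[:,:,::-1])
E
```

```text
[0.4817, 0.298, 0.0752] 0 303.15621955875895 432.4530053564084
[0.4817, 0.298, 0.0752] -0.019 306.3604372796376 459.41303881104034
[0.4123, 0.3048, 0.1653] 0 123.75691762625684 320.0200737349421
[0.4123, 0.3048, 0.1653] -0.019 130.46347759048376 351.59743880377096
[0.5312, 0.321, 0.1651] 0 380.406211742554 230.92415370700076
[0.5312, 0.321, 0.1651] -0.019 382.46040534490567 262.74020830328755
[0.3681 0.4526 0.514 ] [0.6112 0.3127 0.3648] [[-0.0935 -0.9956  0.0011]
 [-0.9551  0.09    0.2824]
 [-0.2813  0.0253 -0.9593]]
```

View pics/z.png

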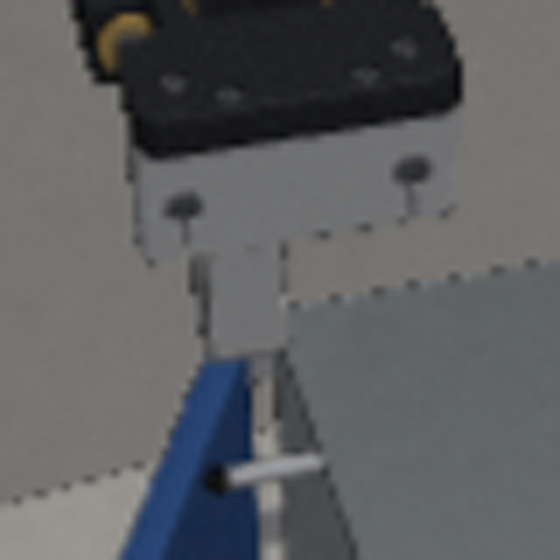

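View pics/w.png

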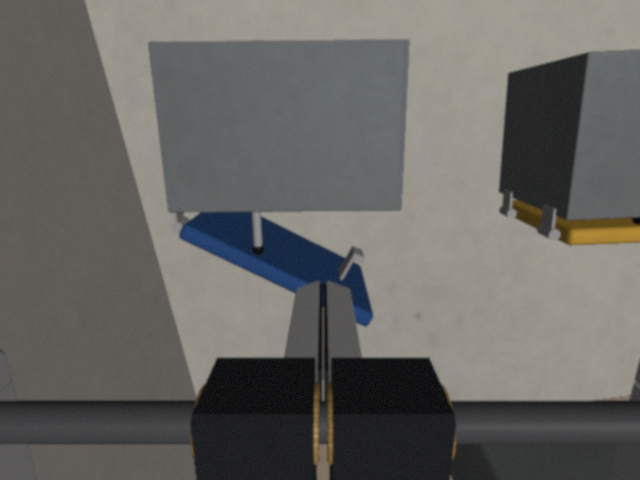

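```bash
python3 - <<'E'
from h import *
from scipy.optimize import least_squares
o,R=st();print(o["tool_pos"],o["joint_positions"])
def pr(c,X):
    p=c["R"]@X+c["t"];return np.array([c["fx"]*p[0]/p[2]+c["cx"],c["fy"]*p[1]/p[2]+c["cy"]])
w=camera_params("wrist");s=camera_params("scene")
for dx in(-.02,0,.019):print(dx,pr(w,o["tool_pos"]+R[:,0]*dx),pr(s,o["tool_pos"]+R[:,0]*dx))
# triangulate seen tip: wrist (323,283), scene z.png (245,352)/7+(260,110)
f=lambda X:np.r_[pr(w,X)-[323,283],pr(s,X)-[260+248/7,110+352/7]]
r=least_squares(f,o["tool_pos"]);print(r.x,r.fun)
# door corners in wrist
for q in [door(.47,.145,o_,.107) for o_ in(-.006,.006)]+[door(.47,0,-.006,.107)]:print(pr(w,q))
E
```

```text
[0.5298 0.3214 0.1672] [0.4538 0.2481 1.2261 0.0001 1.6684 2.1179]
-0.02 [320.259  298.2443] [293.6415 158.1659]
0 [320.4725 282.3355] [294.2104 166.8808]
0.019 [320.6426 269.6659] [294.7318 174.8695]
[0.5348 0.3197 0.1809] [-0.1952  0.3854  1.4019  0.6042]
[367.3618 323.9626]
[375.5823 310.2295]
[175.616  234.7872]
```

Request:
step_arm(motion="0 2 0 0 0 0 0;0 2 0 0 0 0 0;0 2 0 0 0 0 0;0 2 0 0 0 0 0;0 1.2 0 0 0 0 0;0 0 0 0 0 0 0")

```text
time: 6.4
tool_pos: [0.5278, 0.3206, 0.0722]
ee_rot: [-1.015, 1.565, -2.679]
wrist_force: [-1.1, -0.1, -0.4]
width: 0.0004
```

```bash
python3 - <<'E'
from h import *
from bench import snapshot
import cv2
to(door(.47,.09,.030,.083))
for n in("scene","side"):
    im=snapshot(n)[:,:,::-1]; im=im[110:260,200:400]
    cv2.imwrite(f"pics/{n}4c.png",cv2.resize(im,None,fx=4,fy=4,interpolation=cv2.INTER_CUBIC))
E
```

```text
t 6.4 pos [0.5278 0.3206 0.0722] F [-1.1368 -0.112  -0.3809] shift cm [-1.0797  0.2322 -0.0823]
```

View pics/scene4c.png

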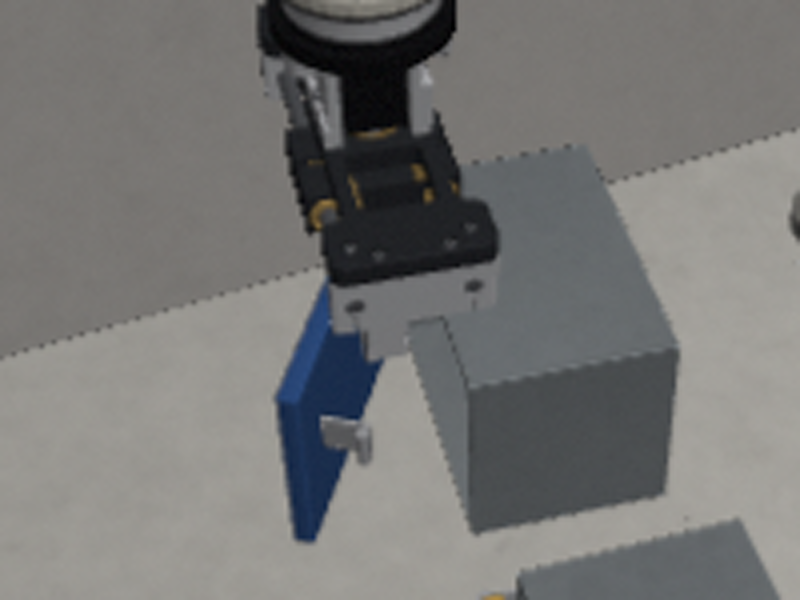

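Request:
step_arm(motion="0 0 -0.4 -0.3 0 0 0;0 0 -0.4 -0.3 0 0 0;0 0 -0.43 -0.17 0 0 0;0 0 -0.43 -0.17 0 0 0;0 0 -0.43 -0.17 0 0 0;0 0 -0.43 -0.17 0 0 0;0 0 -0.39 -0.25 0 0 0;0 0 -0.39 -0.25 0 0 0;0 0 -0.39 -0.25 0 0 0;0 0 -0.39 -0.25 0 0 0;0 0 0 0 0 0 0")

```text
time: 7.42
tool_pos: [0.4912, 0.3487, 0.0753]
ee_rot: [-1.583, 1.57, 3.037]
wrist_force: [-0.0, 0.3, 0.0]
width: 0.0007
```

```bash
python3 - <<'E'
from h import *
from bench import snapshot
import cv2
to(door(.87,.09,.018,.072))
for n in("scene",):
    im=snapshot(n)[:,:,::-1]; im=im[110:260,200:400]
    cv2.imwrite(f"pics/{n}5c.png",cv2.resize(im,None,fx=4,fy=4,interpolation=cv2.INTER_CUBIC))
E
```

```text
t 7.4167 pos [0.4912 0.3487 0.0753] F [-0.015   0.3298  0.0086] shift cm [ 0.3272 -0.1721  0.1657]
```

View pics/scene5c.png

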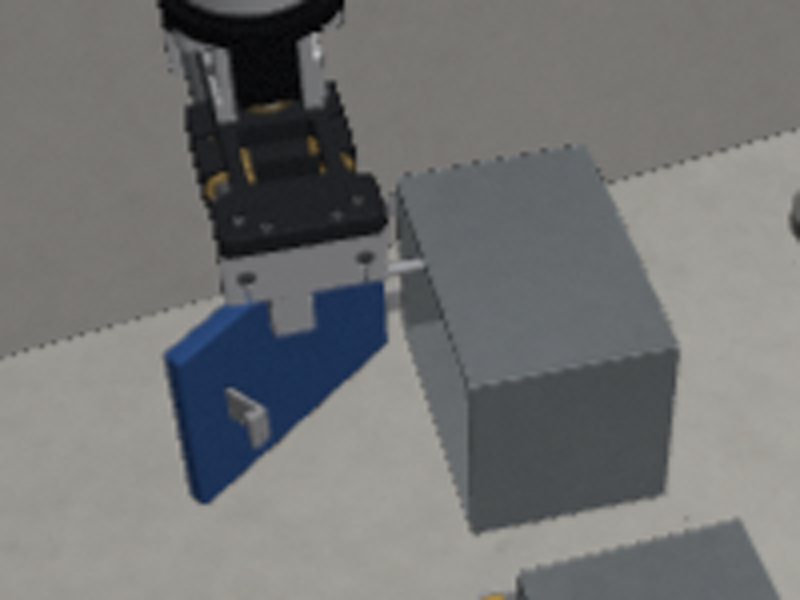

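The door follows the finger. I'll carry on the arc.

Request:
step_arm(motion="0 0.1 -0.33 -0.32 0 0 0;0 0.1 -0.33 -0.32 0 0 0;0 0 -0.33 -0.32 0 0 0;0 0 -0.33 -0.32 0 0 0;0 0 -0.26 -0.38 0 0 0;0 0 -0.26 -0.38 0 0 0;0 0 -0.26 -0.38 0 0 0;0 0 -0.26 -0.38 0 0 0;0 0 -0.17 -0.4 0 0 0;0 0 -0.17 -0.4 0 0 0;0 0 -0.13 -0.4 0 0 0;0 0 -0.1 -0.3 0 0 0;0 0 -0.05 -0.2 0 0 0;0 0 0 0 0 0 0;0 0 0 0 0 0 0")

```text
time: 8.72
tool_pos: [0.4667, 0.3957, 0.0734]
ee_rot: [-1.157, 1.571, -2.821]
wrist_force: [0.6, -0.2, 0.6]
width: 0.0006
```

```bash
python3 - <<'E'
from h import *
from bench import snapshot
import cv2
to(door(1.45,.09,.018,.072));print(st()[0]["joint_positions"])
for n in("scene",):
    im=snapshot(n)[:,:,::-1]; im=im[110:260,200:400]
    cv2.imwrite(f"pics/{n}6c.png",cv2.resize(im,None,fx=4,fy=4,interpolation=cv2.INTER_CUBIC))
E
```

```text
t 8.7167 pos [0.4667 0.3957 0.0734] F [ 0.5542 -0.1639  0.5707] shift cm [ 0.1372 -0.2877  0.3144]
[0.6106 0.2706 1.3862 0.0001 1.485  2.2749]
```

View pics/scene6c.png

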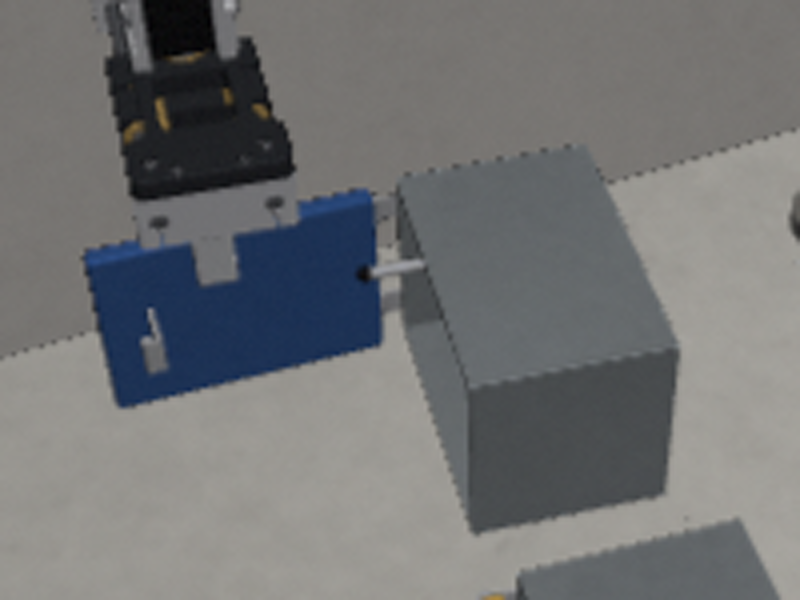

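The door stands about square to the front, with its free top corner at crop pixel (87,250). I'll back off to the right, then go up.

Request:
step_arm(motion="0 0 0 0.5 0 0 0;0 0 0 1.5 0 0 0;0 0 0 2 0 0 0;0 -3 0 1 0 0 0;0 -4 0 0 0 0 0;0 -4 -1 1 0 0 0;0 -2 -2 3 0 0 0;0 0 -2 3 0 0 0;0 0 -2 3 0 0 0;0 0 0 0 0 0 0;0 0 0 0 0 0 0;0 0 0 0 0 0 0")

```text
time: 9.77
tool_pos: [0.3836, 0.253, 0.203]
ee_rot: [2.223, 1.569, 0.558]
wrist_force: [0.0, -0.6, -0.1]
width: 0.0007
```

```bash
python3 - <<'E'
from h import *
from bench import snapshot
import cv2
to(door(1.45,.09,.018,.072))
for n in("scene",):
    im=snapshot(n)[:,:,::-1]; im=im[110:380,200:500]
    cv2.imwrite(f"pics/{n}7c.png",cv2.resize(im,None,fx=2.2,fy=2.2,interpolation=cv2.INTER_CUBIC))
E
```

```text
t 9.7667 pos [0.3836 0.253  0.203 ] F [ 0.0052 -0.5772 -0.0931] shift cm [ 13.1226   6.6227 -14.6662]
```

View pics/scene7c.png

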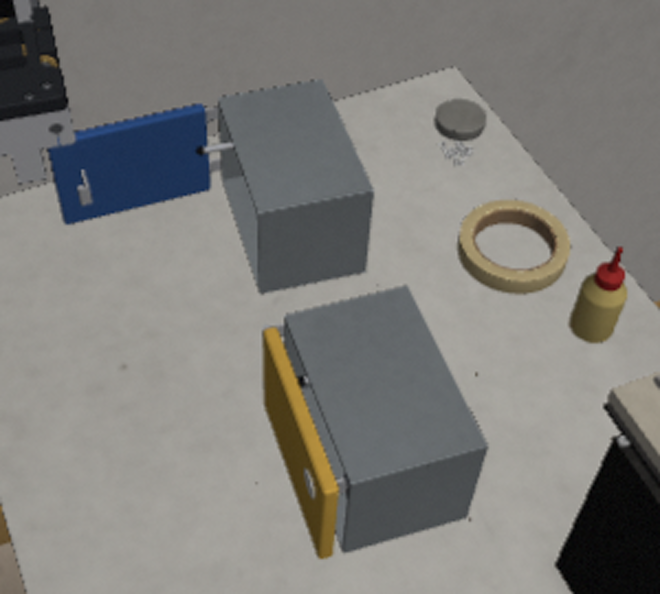

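The blue door stands open, with its corner at crop pixel (50,150). The yellow door is shut and the gripper is clear. I'll check the angle and that the door is still, then hand in.

```bash
python3 - <<'E'
from h import *
for u,v in((200+50/2.2,110+150/2.2),(200+87/4,110+252/4)):
    p=ray(u,v,.107);d=p[:2]-H;print(p,np.hypot(*d),np.arctan2(-d[0],-d[1])+a)
from bench import snapshot
i1=snapshot("scene").astype(int);i2=snapshot("scene").astype(int);print(abs(i1-i2)[140:300,232:360].max(), st()[0]["wrist_force"],st()[0]["qvel"])
robot.close_job()
E
```

```text
[0.4094 0.4026 0.107 ] 0.1439499559630025 1.4027315048012658
[0.4107 0.4175 0.107 ] 0.14232050998969717 1.5066714570245268
31 [-0.2524 -0.7272  0.383 ] [ 0.0049  0.0069 -0.0002 -0.0005  0.0004  0.0002]
the job is handed in; nothing more can be done
```

The blue door is open, about square to the locker's front, and the job is handed in at about 10 s. No verdict was reported.

I pushed near the mark with the closed fingers until the force rose steeply at the stop, then withdrew, and the door sprang ajar. I then put the fingers in behind it and swept it round its hinge.

**Last checks**
- **Blue door:** its top free corner gives 1.40 rad and an earlier reading gave 1.51 rad; both are above the 1.2 needed.
- **Yellow door:** it looked shut in the last picture, and I never went near it.
- **Gripper:** it stood clear of everything, with the wrist force under 1 N.

**What disagreed**
- **Fingertip height:** the pictures put the closed fingertips about 14 mm above the tool point (TCP), where the description puts them 19 mm beyond it. I kept the fingers low to allow for either.
- **Stillness check:** two frames taken in quick succession differed by up to 31 grey levels around the door. I took that for image noise and did not look further, so it does not show that the door was still.

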